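# Release the cam and slide a blank home in the dowelling jig

## Robot

A 6-joint arm with a two-finger parallel gripper is mounted at the origin on the work surface. World frame = base frame: x ahead of the robot, y to its left, z up, the work surface at z = 0. Lengths are in m, angles in rad, forces in N, time in s.
With the tool pointing down it reaches from about 0.375 to 0.975 m from the base axis. Payload 3.8 kg.
Tool frame: the origin (TCP) lies midway between the tips of the shut fingers; the grasp point (between the pads) lies 19 mm behind it; z points along the fingers, y is the direction in which the jaws open and shut (so a half turn about z gives the same grasp; the last joint's range is limited). The gripper opens to 85 mm and grips with 20 to 120 N. Pads are 22 mm wide; open, the fingers measure 114 mm over their backs; the gripper's body (76 mm by 85 mm) begins 54 mm behind the grasp point. The pads swing forward as they close: fully open they stand 13 mm farther back than shut.
Start: joints at [-1.233, 0.264, 1.604, -0, 1.274, -0.037], TCP at [0.247, -0.628, 0.231] pointing down, gripper open.
Joint ranges: [-2.63, 2.63], [-0.94, 2.18], [0.31, 2.57], [-1.31, 4.45], [0, 2.66], [-2.55, 2.55]. Speed limits (rad/s): [2.57, 2.57, 3.14, 3.14, 3.14, 3.14].

## Interface

Orientations are given as a rotation vector (axis times angle).
In Python, from workcell import bot gives the robot as it stands. The module is installed in compiled form; this text tells all that it offers.
- The arm moves only by the tool play_rows, never from a script. Its argument "series" is a list of rows, each an object with "translation": the shift along the tool's x, y, z in m, a list of three; "spin": the turn about the tool's z in units of 5 degrees (1.0 is 5 degrees). In form: [{"translation": [dx, dy, dz], "spin": spin}, ...]. A call has 1 to 5 rows; each row shifts and turns the commanded pose from where the row before left it, along the tool's axes as they then stand; what a row does not reach is not made up. A row lasts 1/10 s, in which the tool goes at most 50 mm and 8.59 degrees, less where a joint would pass 70% of its speed; a pose out of reach is approached as far as the arm can. A call is refused whole if a number of a shift passes 0.05 or a number of a turn 1, either way. A call with a gripper value outside its range is refused whole. "jaw" is the gripper's target within -1 to 1 (fully open at 1, half-way at 0, shut at -1), set as the call begins (left out, the last holds). The fingers move at their own pace and stop on an object; "force" is the grip in N (left out, the last holds). Time passes only in rows, so rows that do not move let the fingers close. It gives the time, the measured TCP pose, the force and the opening at its end, in the units of the state.
- bot.read_state(): the state, without advancing time (a new reading comes with each control period).
- bot.read_camera(name): name is "scene" or "side" or "wrist"; returns the picture (400x640x3 uint8, blue, green, red); there is no depth.
- bot.get_calibration(name): a dict with "fov_y" (degrees; the focal length in pixels is half the picture's height over the tangent of half this angle, whatever the lens; pixels are square), "cx", "cy" (the principal point, pixels), "k1" (the pictures are not rectified: a ray, as slopes to the right and down, at radius r is drawn at 1 + k1 r^2 times it, then the intrinsics apply), "R" (3x3) and "t" (3): a world point X has camera coordinates R X + t. Camera axes: x right, y down, z forward; pixel columns grow to the right and rows downward; lengths in m; the calibration is good to about 2 mm. A picture is of the moment at which its call begins: read the wrist's pose just before it. get_calibration takes no time and is no camera call; for the wrist camera it gives the pose at the moment of the call.
- bot.finish_job(): hands the job in, once; it reports no verdict.
The state is a dict: "time": time; "q": joint angles; "joint_vel": joint speeds; "joint_torque": joint torques, N m; "tool_pos": TCP position; "tcp_rot": TCP orientation; "wrist_force": force on the tool from outside, world axes, zero at the start; "torque": the same for the moment, N m; "width": opening from 0.0 (shut) to 1.0 (fully open).
Only numpy, scipy, OpenCV 4.12 (cv2) and the standard library are available. Lean on these libraries where they do the work, as an engineer would, in place of code of your own. Each camera call takes 0.05 s, during which the arm holds its last target. There are 200 camera calls.

## Task

With your fingertips, push the black knob of the red cam's lever round until the cam's dip (its low point) faces the nose of the slide; only then push the slide forward by its blue plate, so that it carries the wooden blank fully home against the end stop. Push only: the blank stays down flat on the jig and is never lifted. Leave everything else on the bench alone, and finish with the hand clear.

Things in the scene. Friction and masses are not known exactly. Their poses are not given: they have to be found in the camera images.
- jig: fixed wooden jig; brown base board 300 (x) x 270 (y) x 18 mm. Origin: centre of its underside, on the bench. +x is forward, from slide to end stop; +y is the cam's side. In jig axes (mm): slide and blank run along y = -50 between fences 86 apart, tops 38 above the bench; cam pivot at x 45, y 72; end-stop block x 80 to 120, y -110 to 10, grey, top 70 above the bench
- cam (a joint): angle of the red cam plate about its upright pivot, rad. 0 = low point: the dip faces the slide's nose (the lever stops at -0.02). Positive = anticlockwise seen from above, at most 2.0; starts at 0.9 to 1.7, so push the lever clockwise. Stiff (0.1 Nm, 1.2 N at the knob), no spring, stays where left. The nose can enter the dip only within about 0.15 rad of 0
- cam_pivot (a point): point on the cam's upright pivot axis, 60 mm above the bench
- cam_knob (a point): middle of the free part of the black upright knob at the end of the cam's steel lever: a cylinder 22 mm across, 85 mm from the pivot axis; the point is 91 mm above the bench, the knob's top 116 mm, the lever's top under it 68 mm. From the pivot the knob lies at (jig yaw + 0.96 rad + cam angle)
- cam_dip (a point): mouth of the dip in the cam's rim, 34 mm from the pivot axis, at the plate's top (58 mm above the bench); turns with the cam and lies at (jig yaw + 3.14 rad + cam angle) from the pivot. The rim is 96 mm across; the one dip is a V-shaped notch 28 mm deep, about 39 mm wide at its mouth
- slide (a joint): how far the slide is pushed forward along jig +x, m: starts at 0 to 0.010; while the cam is turned away the nose strikes its rim at 0.036; fully forward, with the blank tight on the end stop, about 0.060 (travel ends at 0.063). Sliding takes about 3 N; no spring, stays where left
- push_plate (a point): centre of the rear (robot-side, -x in jig axes) face of the blue upright push plate on the slide: plate 12 mm thick, 60 mm wide along jig y, from 60 to 110 mm above the bench; the point is 85 mm above the bench. Behind the plate the wooden carriage's flat top, 60 mm above the bench, reaches back another 40 mm
- nose_tip (a point): foremost point of the steel roller nose (16 mm across) on the slide's aluminium side arm, 50 mm above the bench; it meets the cam
- blank_center (a point): centre of the loose pale pine blank (75 mm along jig x, 80 mm wide, 40 mm high, 0.11 to 0.23 kg) that lies on the base board between the fences, in front of the slide; its middle is 38 mm above the bench
- stop_face (a point): point on the face of the end stop that the blank must come against, 38 mm above the bench; when the blank is home its centre is 37.5 mm behind this point along jig x
- bush: bystander, to be left alone: loose brass drill bush standing on the base board beyond the cam: ring 28 mm across, 22 mm high. Origin at its underside
- flask: bystander, to be left alone: teal drinking flask, 72 mm across, 220 mm high, standing on the bench to the left. Origin at its underside
- mallet: bystander, to be left alone: wooden mallet lying to the right of the jig, about 290 mm long, head 60 mm thick. Origin at its underside
- screwdriver: bystander, to be left alone: screwdriver with a red handle lying to the left of the jig. Origin at its underside
- glue: bystander, to be left alone: yellow glue bottle, 52 mm across, 130 mm high, right of the jig. Origin at its underside
- tape: bystander, to be left alone: blue roll of tape lying flat, 90 mm across, 25 mm high. Origin at its underside
- offcut: bystander, to be left alone: wooden offcut 160 x 45 x 38 mm lying left of the jig. Origin at its underside
Not all that is in view belongs to the job. What is shaped like the part that bears blank_center but pink, turquoise or yellow is not meant.

How it is judged:
On the way, in this order (a step that is already met when the one before it is completed fails the run):
1. the cam is at its low point, with the slide not yet pushed against it (value of joint cam below 0.14 rad and value of joint slide below 0.034 m), for 0.2 s.
2. the slide is fully forward and the blank is against the end stop (value of joint slide above 0.0565 m and x of blank_center in the frame of stop_face above -0.0405 m), for 0.2 s.
At the end, for the whole second after the job is handed in: The cam is at its low point (within 0.14 rad of 0), the slide is fully forward (joint above 0.0565 m), the blank lies flat on the jig with its front face within 3 mm of the end stop, at rest, and every bystander is within 30 mm of where it was (all of step 2 and value of joint cam below 0.14 rad and z of blank_center in the frame of jig below 0.042 m and angle between blank_center's own z axis and vertical below 0.06 rad and linear speed of blank below 0.02 m/s and distance of each of bush, flask, mallet, screwdriver, glue, tape, offcut from where it was at the start of the episode below 0.03 m); the robot touches nothing.
It fails at once if the slide was pushed forward against the cam before the cam was at its low point (value of joint slide above 0.034 m and value of joint cam above 0.2 rad).
It fails at once if the blank was lifted or tipped out of the jig (z of blank_center in the frame of jig above 0.05 m or angle between blank_center's own z axis and vertical above 0.3 rad).
It fails at once if a bystander was knocked or carried away (distance of any of bush, flask, mallet, screwdriver, glue, tape, offcut from where it was at the start of the episode above 0.03 m).
It also fails if it takes over 48 s, if anything falls off the work surface, if the arm or the gripper's body presses on something with over 40 N, if the wrist force passes 120 N, or if a joint passes its speed limit or range.

## Working session

There is one attempt and no reset: what is moved stays moved. The work goes in short steps, Python scripts to look and compute and a tool call to move; the robot and the scene stay as the last step left them, time stands still between calls to the robot, and variables do not carry over. Pictures are saved under pics/ and viewed, about 8 in all and at most 12, crops included, and the job is handed in when it is done.

Besides the shell and the picture viewer there is one more tool, called after "Request:" as name([rows], argument=value, ...), one row to a line, values as JSON. play_rows: Moves the arm, as the interface text tells. Its arguments: {"type":"object","properties":{"series":{"type":"array","items":{"type":"object","properties":{"translation":{"type":"array","items":{"type":"number"}},"spin":{"type":"number"}}}},"jaw":{"type":"number"},"force":{"type":"number"}},"required":["series"]}

```bash
mkdir -p pics; cat > h.py <<'E'
import numpy as np, cv2
from workcell import bot
def K(c): 
    f=200/np.tan(np.radians(c['fov_y'])/2); return f
def proj(c,X):
    p=np.asarray(c['R'])@np.asarray(X,float)+np.asarray(c['t']); s=p[:2]/p[2]; s=s*(1+c['k1']*(s@s)); return s*K(c)+[c['cx'],c['cy']]
def unproj(c,uv,z):
    d=(np.asarray(uv,float)-[c['cx'],c['cy']])/K(c); s=d.copy()
    for _ in range(30): s=d/(1+c['k1']*(s@s))
    R=np.asarray(c['R']); o=-R.T@np.asarray(c['t']); r=R.T@np.array([s[0],s[1],1]); return o+r*(z-o[2])/r[2]
E
python3 - <<'E'
from h import *
for n in ['scene','side']:
    im=bot.read_camera(n); cv2.imwrite(f'pics/{n}0.png',im); c=bot.get_calibration(n); R=np.array(c['R']);print(n,c['fov_y'],c['k1'],-R.T@np.array(c['t']),R[2])
s=bot.read_state();print(s['tool_pos'],s['tcp_rot'],s['time'])
E
```

```text
scene 57.41577743676606 -0.042808742638103844 [1.2997799  0.07003461 0.69303081] [-0.7799022  -0.08322954 -0.62034297]
side 48.20844587722699 -0.12445361211203244 [0.43924559 1.00589063 1.1976136 ] [ 0.05684612 -0.67457327 -0.73601592]
[ 0.24688713 -0.62749152  0.23005689] [-3.08454989e+00 -5.84915071e-01  4.56628195e-04] 0.1
```

View pics/scene0.png

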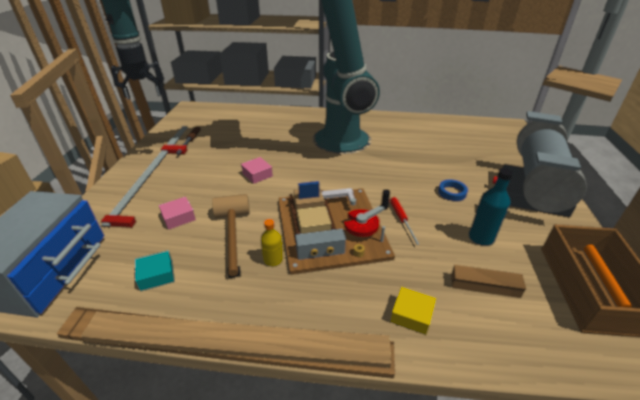

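View pics/side0.png

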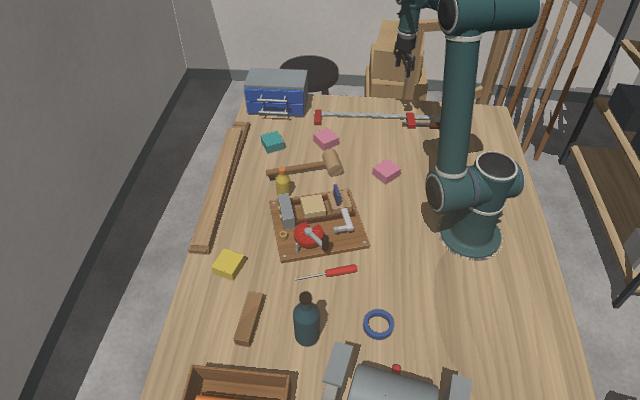

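The jig is at about (335,230) in the scene view and (318,225) in the side view. I'll enlarge both.

```bash
python3 - <<'E'
import cv2,numpy as np
a=cv2.imread('pics/scene0.png')[170:280,265:425]; b=cv2.imread('pics/side0.png')[170:270,255:385]
cv2.imwrite('pics/cs.png',cv2.resize(a,None,fx=5,fy=5,interpolation=cv2.INTER_CUBIC))
cv2.imwrite('pics/cd.png',cv2.resize(b,None,fx=6,fy=6,interpolation=cv2.INTER_CUBIC))
E
```

```text
(no output)
```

View pics/cs.png

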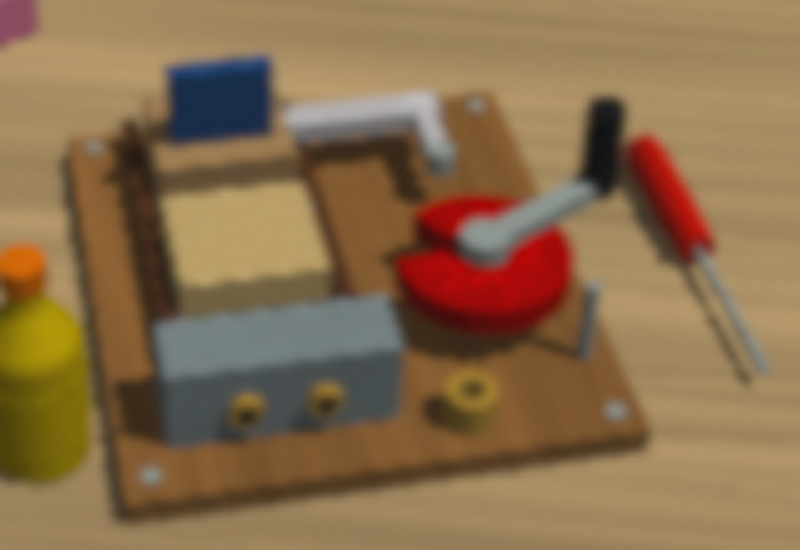

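View pics/cd.png

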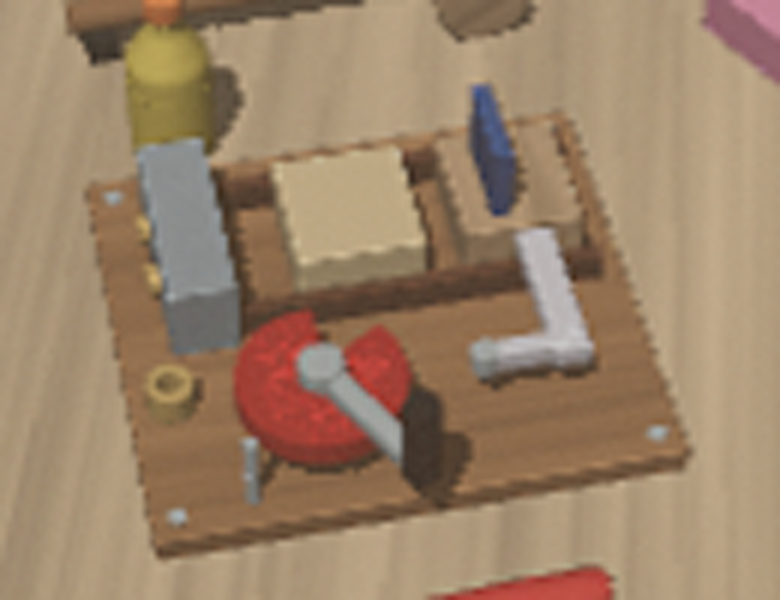

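```bash
cat > fit.py <<'E'
from h import *
from scipy.optimize import least_squares
cs=bot.get_calibration('scene'); cd=bot.get_calibration('side')
S=lambda u,v:(cs,np.array([265+(u+.5)/5-.5,170+(v+.5)/5-.5])); D=lambda u,v:(cd,np.array([255+(u+.5)/6-.5,170+(v+.5)/6-.5]))
# jig points (x,y,z mm)
O=[((150,-135,18),S(118,503)),((150,135,18),S(645,430)),((-150,-135,18),S(70,140)),((-150,135,18),S(490,94)),
((150,-135,18),D(90,187)),((-150,-135,18),D(562,115)),((-150,135,18),D(688,455)),((150,135,18),D(158,543)),
((45,72,68),S(482,236)),((45,72,68),D(320,360)),((120,-110,70),S(158,330)) ,((120,10,70),S(403,320)),((120,-110,70),D(138,150)),((80,10,70),D(238,287))]
P=[((12,-80,110),S(168,72)),((12,-20,110),S(270,62)),((12,-80,60),S(171,142)),((12,-20,60),S(272,134)),((0,-80,110),D(490,88)),((0,-20,60),D(514,207)),((12,-20,60),D(498,214))]
KN=[((0,0,116),S(607,103)),((0,0,70),S(600,186)),((0,0,70),D(410,470))]
def W(p,q): c,s=np.cos(p[2]),np.sin(p[2]); return np.array([p[0]+c*q[0]-s*q[1],p[1]+s*q[0]+c*q[1],q[2]])
def knob(p,z): a=.96+p[4]; return W(p,(.045+.085*np.cos(a),.072+.085*np.sin(a),z))
def res(p):
    r=[proj(o[0],W(p,np.array(q)/1e3))-o[1] for q,o in O]
    r+=[proj(o[0],W(p,np.array(q)/1e3+[p[3],0,0]))-o[1] for q,o in P]
    r+=[proj(o[0],knob(p,q[2]/1e3))-o[1] for q,o in KN]
    return np.ravel(r)
if __name__=='__main__':
    f=least_squares(res,[.65,0,0,-.1,1.2],loss='soft_l1'); p=f.x
    print(p); print(res(p).reshape(-1,2).round(1).tolist())
    print('pivot',W(p,(.045,.072,.06)),'knob',knob(p,.091),'knob0',knob([*p[:4],0],.091),'plate',W(p,(p[3],-.05,.085)))
    np.save('p.npy',p)
E
python3 fit.py
```

```text
[ 0.53333995  0.00797606  0.29409993 -0.08620133  1.03564372]
[[0.4, -0.4], [0.9, -0.2], [-0.7, -1.1], [0.6, -0.9], [-0.5, -1.0], [1.3, -0.9], [0.5, -0.8], [-0.9, -0.4], [0.2, 0.1], [0.2, 0.4], [0.1, 9.1], [-0.4, 5.0], [-0.2, -1.1], [0.1, -0.3], [-0.4, 0.2], [0.5, -0.0], [-0.4, 0.5], [0.2, -0.1], [0.7, -1.4], [0.3, 1.1], [-0.4, 0.4], [1.0, 1.3], [0.5, -1.8], [0.7, -1.5]]
pivot [0.55553655 0.08992916 0.06      ] knob [0.49955616 0.15389161 0.091     ] knob0 [0.58200801 0.17070206 0.091     ] plate [ 0.46533374 -0.06486503  0.085     ]
```

```bash
sed -i 's/((120,-110,70),S(158,330)) ,((120,10,70),S(403,320))/((80,-110,70),S(156,330)),((80,10,70),S(388,297))/' fit.py; python3 fit.py
cat > st.py <<'E'
from fit import *
import sys
from scipy.spatial.transform import Rotation as Ro
p=np.load('p.npy'); s=bot.read_state(); R=Ro.from_rotvec(s['tcp_rot']).as_matrix(); t=np.array(s['tool_pos'])
yaw=np.arctan2(R[1,0],R[0,0]); d=t-[p[0],p[1],0]; c,n=np.cos(p[2]),np.sin(p[2])
print('t',s['time'],'jig tcp',[round(v,4) for v in (c*d[0]+n*d[1],-n*d[0]+c*d[1],t[2])],'yaw-jig',yaw-p[2],'spin',(yaw-p[2])/np.radians(5),'F',np.round(s['wrist_force'],1),'w',s['width'],'tilt',R[:,2].round(3))
if len(sys.argv)>3:
    g=W(p,[float(v) for v in sys.argv[1:4]]); print('tool delta',(R.T@(g-t)).round(4))
E
python3 st.py -0.05 0.14 0.2
```

```text
[ 0.53472258  0.00868932  0.29842253 -0.08791238  1.04672631]
[[0.8, 0.2], [1.4, -0.0], [-0.7, -0.6], [0.6, -0.7], [-1.0, -0.7], [0.7, -0.9], [0.2, -0.9], [-1.1, -0.1], [0.5, 0.4], [-0.1, 0.5], [-1.1, -1.5], [-0.6, -0.8], [-0.8, -0.9], [-0.3, -0.1], [-0.5, 0.2], [0.5, -0.0], [-0.4, 0.6], [0.1, -0.1], [0.6, -1.4], [0.3, 1.0], [-0.4, 0.4], [1.0, 1.3], [0.5, -1.8], [0.7, -1.5]]
pivot [0.55656472 0.0907376  0.06      ] knob [0.49960565 0.15383011 0.091     ] knob0 [0.58268679 0.17162417 0.091     ] plate [ 0.46539643 -0.06494813  0.085     ]
t 0.1 jig tcp [np.float64(-0.4622), np.float64(-0.5234), np.float64(0.2301)] yaw-jig 0.07638190942015777 spin 0.8752722081851171 F [ 0.1 -0.1 -1.2] w 1.0023641456238077 tilt [-0.001  0.002 -1.   ]
tool delta [ 0.4616 -0.63    0.0314]
```

Request:
play_rows([
  {"translation":[0.026,-0.04,0],"spin":0.88},
  {"translation":[0.026,-0.04,0],"spin":0},
  {"translation":[0.026,-0.04,0],"spin":0},
  {"translation":[0.026,-0.04,0],"spin":0},
  {"translation":[0.026,-0.04,0],"spin":0},
], jaw=-1)

```text
time: 0.6
tool_pos: [0.309, -0.3958, 0.2307]
tcp_rot: [-3.106, -0.465, 0.0]
wrist_force: [1.1, -0.1, 0.2]
width: 0.144
```

Request:
play_rows([
  {"translation":[0.026,-0.04,0],"spin":0},
  {"translation":[0.026,-0.04,0],"spin":0},
  {"translation":[0.026,-0.04,0],"spin":0},
  {"translation":[0.026,-0.04,0],"spin":0},
  {"translation":[0.026,-0.04,0],"spin":0},
])

```text
time: 1.1
tool_pos: [0.3744, -0.1666, 0.2311]
tcp_rot: [-3.107, -0.465, -0.0]
wrist_force: [1.3, 0.6, 0.4]
width: -0.002
```

Request:
play_rows([
  {"translation":[0.026,-0.04,0],"spin":0},
  {"translation":[0.026,-0.04,0],"spin":0},
  {"translation":[0.026,-0.04,0],"spin":0},
  {"translation":[0,0,0],"spin":0},
  {"translation":[0,0,0],"spin":0},
])

```text
time: 1.6
tool_pos: [0.4137, -0.0298, 0.2309]
tcp_rot: [3.106, 0.473, -0.002]
wrist_force: [-0.2, -0.2, -0.1]
width: -0.002
```

```bash
python3 st.py -0.05 0.14 0.2; python3 - <<'E'
from fit import *
p=np.load('p.npy')
c=bot.get_calibration('wrist');im=bot.read_camera('wrist')
for n,X in dict(knob=knob(p,.116),pivot=W(p,(.045,.072,.07)),plate=W(p,(p[3],-.05,.11)),c1=W(p,(.15,.135,.018)),c2=W(p,(-.15,.135,.018)),c3=W(p,(-.15,-.135,.018)),c4=W(p,(.15,-.135,.018)),s1=W(p,(.08,.01,.07))).items():
    u=proj(c,X); print(n,u.round(1)); cv2.drawMarker(im,tuple(int(round(v)) for v in u),(255,0,255),0,12,1)
cv2.imwrite('pics/w1.png',im)
E
```

```text
t 1.6 jig tcp [np.float64(-0.127), np.float64(-0.0012), np.float64(0.2309)] yaw-jig 0.0036432638696848874 spin 0.04174872867708888 F [-0.2 -0.2 -0.1] w -0.001655300233164096 tilt [-0.001 -0.    -1.   ]
tool delta [ 0.0775 -0.141   0.0308]
knob [131.7  34.6]
pivot [238.2   6.2]
plate [369.2 154.3]
c1 [183.8 -89.7]
c2 [210.8 194.8]
c3 [419.9 195.4]
c4 [447.6 -88.6]
s1 [304.2 -37.6]
```

View pics/w1.png

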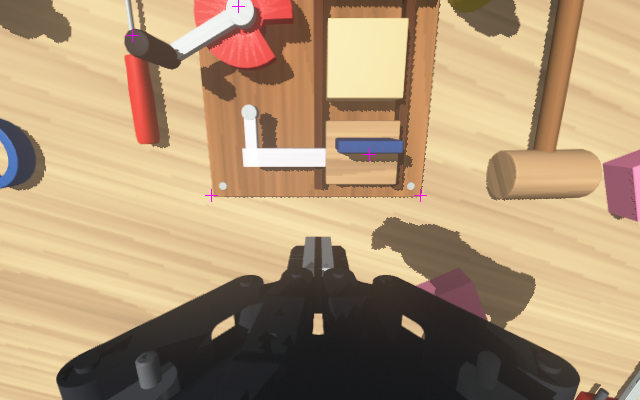

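The wrist view matches the projected corners. The knob top is at about (136,42), roughly 6 mm further back than fitted, so the cam angle is about 1.1. Next I go behind the knob.

Request:
play_rows([
  {"translation":[0.021,-0.037,0],"spin":0},
  {"translation":[0.021,-0.037,0],"spin":0},
  {"translation":[0.021,-0.037,0],"spin":0},
  {"translation":[0.021,-0.037,0],"spin":0},
  {"translation":[0,0,0.03],"spin":0},
])

```text
time: 2.15
tool_pos: [0.4556, 0.138, 0.2054]
tcp_rot: [-3.104, -0.467, -0.016]
wrist_force: [1.0, -0.7, 0.2]
width: -0.0
```

```bash
python3 st.py -0.042 0.147 0.08; python3 -c "
from h import *
print(unproj(bot.get_calibration('scene'),(487,242),0), unproj(bot.get_calibration('side'),(307,343),0))"
```

```text
t 2.15 jig tcp [np.float64(-0.0376), np.float64(0.1468), np.float64(0.2054)] yaw-jig 0.00022194279851872611 spin 0.0025432771296890772 F [ 1.  -0.7  0.2] w -5.706915140591556e-05 tilt [ 0.01   0.004 -1.   ]
tool delta [-5.700e-03 -1.000e-04  1.253e-01]
[0.54146916 0.43870839 0.        ] [0.52219443 0.45029916 0.        ]
```

Flask is far away. Descend, backing off slightly.

Request:
play_rows([
  {"translation":[-0.004,0,0.03],"spin":0},
  {"translation":[-0.004,0,0.03],"spin":0},
  {"translation":[0,0,0.03],"spin":0},
  {"translation":[0,0,0.028],"spin":0},
  {"translation":[0,0,0],"spin":0},
])

```text
time: 2.65
tool_pos: [0.4395, 0.1298, 0.0791]
tcp_rot: [3.106, 0.461, -0.014]
wrist_force: [-0.6, 0.7, 0.6]
width: 0.001
```

```bash
python3 st.py -0.042 0.147 0.08; python3 - <<'E'
from h import *
a=bot.read_camera('scene')[150:250,335:435]; b=bot.read_camera('side')[180:280,270:370]
cv2.imwrite('pics/k1.png',np.hstack([cv2.resize(i,(400,400),interpolation=2) for i in (a,b)]))
E
```

```text
t 2.65 jig tcp [np.float64(-0.0554), np.float64(0.1437), np.float64(0.0791)] yaw-jig -0.003942508941202183 spin -0.04517782460469518 F [-0.6  0.7  0.6] w 0.0014851890935745676 tilt [-0.009 -0.003 -1.   ]
tool delta [ 0.0134 -0.0033 -0.001 ]
```

View pics/k1.png

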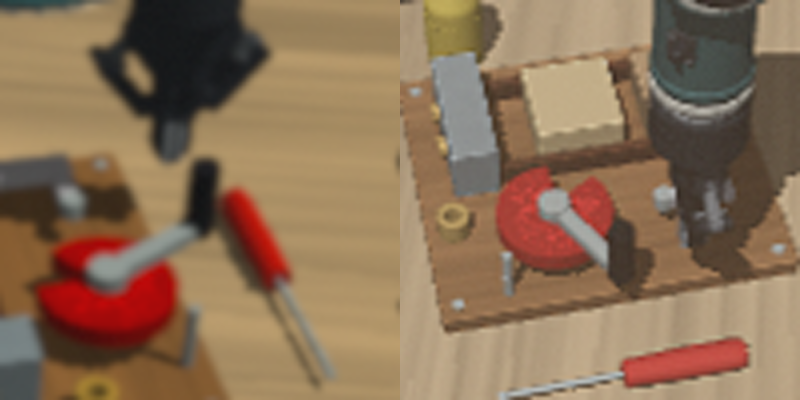

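Request:
play_rows([
  {"translation":[0.014,-0.002,0],"spin":0},
  {"translation":[0.014,-0.002,0],"spin":0},
  {"translation":[0.01,-0.002,0],"spin":0},
  {"translation":[0.01,-0.002,0],"spin":0},
  {"translation":[0.01,-0.002,0],"spin":0},
])

```text
time: 3.25
tool_pos: [0.4964, 0.1602, 0.0835]
tcp_rot: [-3.106, -0.467, 0.0]
wrist_force: [-2.5, 2.1, 1.4]
width: -0.002
```

Request:
play_rows([
  {"translation":[0.01,0,0],"spin":0},
  {"translation":[0.01,0,0],"spin":0},
  {"translation":[0.01,0,0],"spin":0},
  {"translation":[0.01,0.002,0],"spin":0},
  {"translation":[0.01,0.003,0],"spin":0},
])

```text
time: 3.75
tool_pos: [0.5458, 0.1694, 0.0832]
tcp_rot: [3.107, 0.467, -0.0]
wrist_force: [-2.0, 0.2, 0.4]
width: -0.001
```

```bash
python3 st.py 0.0718 0.1425 0.08
```

```text
t 3.75 jig tcp [np.float64(0.0578), np.float64(0.1504), np.float64(0.0832)] yaw-jig -0.00027041293074497874 spin -0.0030987039314901406 F [-2.   0.2  0.4] w -0.000986259226393935 tilt [-0. -0. -1.]
tool delta [0.014  0.0079 0.0032]
```

Request:
play_rows([
  {"translation":[0.005,0.003,0],"spin":0},
  {"translation":[0.004,0.003,0],"spin":0},
  {"translation":[0.002,0.002,0],"spin":0},
  {"translation":[0,0,0],"spin":0},
])

```text
time: 4.15
tool_pos: [0.5584, 0.1645, 0.0834]
tcp_rot: [3.107, 0.466, 0.001]
wrist_force: [0.1, -0.5, 0.2]
width: -0.001
```

Request:
play_rows([
  {"translation":[0.002,0,0],"spin":0},
  {"translation":[0,0,0],"spin":0},
])

```text
time: 4.35
tool_pos: [0.5594, 0.1651, 0.0832]
tcp_rot: [3.106, 0.466, -0.001]
wrist_force: [-0.7, -1.9, -0.4]
width: 0.005
```

```bash
python3 st.py 0.0718 0.1425 0.08; python3 - <<'E'
from h import *
a=bot.read_camera('scene')[170:270,325:425]; b=bot.read_camera('side')[180:280,270:370]
cv2.imwrite('pics/k2.png',np.hstack([cv2.resize(i,(400,400),interpolation=2) for i in (a,b)]))
E
```

```text
t 4.35 jig tcp [np.float64(0.0696), np.float64(0.1422), np.float64(0.0832)] yaw-jig -0.0003977265625453308 spin -0.004557610686818684 F [-0.7 -1.9 -0.4] w 0.004627815346273096 tilt [-0.001 -0.001 -1.   ]
tool delta [ 0.0022 -0.0003  0.0032]
```

View pics/k2.png

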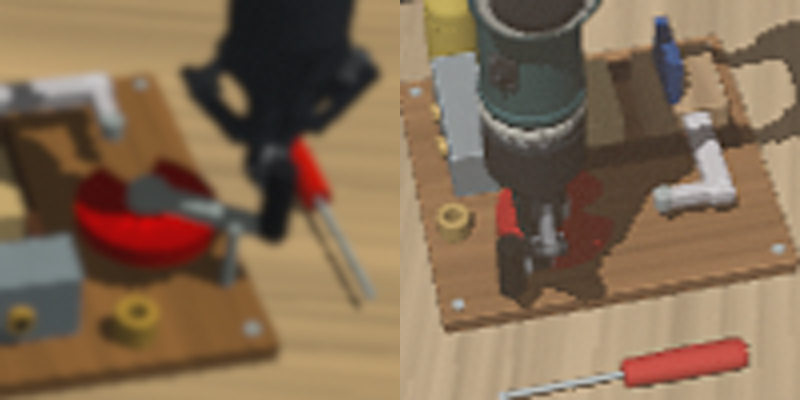

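The lever is nearly at its stop pin, with the dip facing back towards the nose. I'll creep until the pin is felt.

Request:
play_rows([
  {"translation":[0.002,0,0],"spin":0},
  {"translation":[0,0,0],"spin":0},
])

```text
time: 4.65
tool_pos: [0.5615, 0.166, 0.0831]
tcp_rot: [3.107, 0.467, -0.001]
wrist_force: [-2.0, -2.2, -0.5]
width: -0.001
```

Request:
play_rows([
  {"translation":[0.002,0,0],"spin":0},
  {"translation":[0,0,0],"spin":0},
])

```text
time: 4.85
tool_pos: [0.5619, 0.1661, 0.083]
tcp_rot: [3.106, 0.467, -0.006]
wrist_force: [-6.0, -3.7, 3.4]
width: 0.002
```

Request:
play_rows([
  {"translation":[0.002,0,0],"spin":0},
  {"translation":[0,0,0],"spin":0},
])

```text
time: 5.05
tool_pos: [0.562, 0.1662, 0.0829]
tcp_rot: [3.105, 0.467, -0.013]
wrist_force: [-10.8, -4.9, 7.8]
width: 0.0
```

```bash
python3 st.py 0.0718 0.1425 0.08
```

```text
t 5.05 jig tcp [np.float64(0.0723), np.float64(0.1425), np.float64(0.0829)] yaw-jig -0.00016175539455243193 spin -0.0018535802842655556 F [-10.8  -4.9   7.8] w 0.00047736875659847104 tilt [-0.008 -0.003 -1.   ]
tool delta [-0.0005  0.      0.0029]
```

The force rose to 12 N with no motion, so the lever is on its stop. I back off, lift, and cross to behind the plate.

Request:
play_rows([
  {"translation":[-0.02,0,0],"spin":0},
  {"translation":[-0.015,0,-0.01],"spin":0},
  {"translation":[0,0,-0.04],"spin":0},
  {"translation":[0,0,-0.04],"spin":0},
  {"translation":[0,0,-0.02],"spin":0},
])

```text
time: 5.55
tool_pos: [0.5348, 0.1582, 0.1981]
tcp_rot: [-3.105, -0.466, -0.013]
wrist_force: [0.4, -0.5, 0.3]
width: 0.003
```

Request:
play_rows([
  {"translation":[-0.03,0.032,0],"spin":0},
  {"translation":[-0.03,0.032,0],"spin":0},
  {"translation":[-0.03,0.032,0],"spin":0},
  {"translation":[-0.03,0.032,0],"spin":0},
  {"translation":[-0.03,0.032,0],"spin":0},
])

```text
time: 6.05
tool_pos: [0.4359, -0.0409, 0.1941]
tcp_rot: [3.106, 0.468, 0.005]
wrist_force: [0.8, -0.6, 0.2]
width: -0.002
```

Request:
play_rows([
  {"translation":[-0.025,0.032,0],"spin":0},
  {"translation":[0,0,0],"spin":0},
  {"translation":[0,0,0],"spin":0},
])

```text
time: 6.35
tool_pos: [0.4218, -0.0784, 0.194]
tcp_rot: [3.107, 0.462, 0.004]
wrist_force: [0.7, -0.3, 0.2]
width: 0.0
```

```bash
python3 st.py -0.13 -0.05 0.076; python3 - <<'E'
from fit import *
p=np.load('p.npy');p[4]=0
c=bot.get_calibration('wrist');im=bot.read_camera('wrist')
for X in (knob(p,.116),W(p,(.011,.072,.058)),W(p,(p[3],-.08,.11)),W(p,(p[3],-.02,.11)),W(p,(.045,.072,.068))):
    u=proj(c,X); print(u.round(1)); cv2.drawMarker(im,tuple(int(round(v)) for v in u),(255,0,255),0,10,1)
cv2.imwrite('pics/w2.png',im)
E
```

```text
t 6.35 jig tcp [np.float64(-0.1335), np.float64(-0.0501), np.float64(0.194)] yaw-jig -0.003179027321848382 spin -0.0364289696997379 F [ 0.7 -0.3  0.2] w 0.00023287307361468334 tilt [ 0.003  0.    -1.   ]
tool delta [ 0.0032 -0.0002  0.118 ]
[   6.1 -139.8]
[176.4  32.7]
[353.5 150.9]
[277.3 151.2]
[165.3 -17.3]
```

View pics/w2.png

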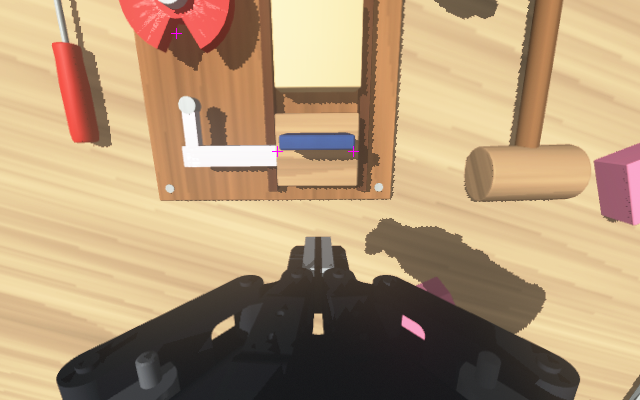

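The dip at (178,28) faces the nose, and the plate spans columns 280–355, as predicted. I descend and push.

Request:
play_rows([
  {"translation":[0,0,0.035],"spin":0},
  {"translation":[0,0,0.035],"spin":0},
  {"translation":[0,0,0.03],"spin":0},
  {"translation":[0,0,0.016],"spin":0},
  {"translation":[0,0,0],"spin":0},
])

```text
time: 6.9
tool_pos: [0.4194, -0.0758, 0.0746]
tcp_rot: [-3.104, -0.47, 0.008]
wrist_force: [-0.1, -0.8, 0.3]
width: 0.001
```

Request:
play_rows([
  {"translation":[0.01,0,0],"spin":0},
  {"translation":[0.01,0,0],"spin":0},
  {"translation":[0.01,0,0],"spin":0},
  {"translation":[0.008,0,0],"spin":0},
  {"translation":[0.008,0,0],"spin":0},
])

```text
time: 7.4
tool_pos: [0.4657, -0.0644, 0.0778]
tcp_rot: [3.106, 0.467, -0.001]
wrist_force: [-3.5, -0.7, 2.1]
width: -0.002
```

Request:
play_rows([
  {"translation":[0.008,0,0],"spin":0},
  {"translation":[0.008,0,0],"spin":0},
  {"translation":[0.008,0,0],"spin":0},
  {"translation":[0,0,0],"spin":0},
])

```text
time: 7.8
tool_pos: [0.4894, -0.057, 0.0773]
tcp_rot: [-3.107, -0.466, -0.002]
wrist_force: [0.4, -0.4, -0.2]
width: -0.005
```

```bash
python3 st.py -0.045 -0.05 0.078
```

```text
t 7.8 jig tcp [np.float64(-0.0627), np.float64(-0.0495), np.float64(0.0773)] yaw-jig -0.00035854375532529126 spin -0.004108608790182085 F [ 0.4 -0.4 -0.2] w -0.004545940591599638 tilt [ 0.001  0.    -1.   ]
tool delta [ 0.0177  0.0005 -0.0007]
```

Request:
play_rows([
  {"translation":[0.006,0,0],"spin":0},
  {"translation":[0.005,0,0],"spin":0},
  {"translation":[0.002,0,0],"spin":0},
])

```text
time: 8.1
tool_pos: [0.5003, -0.0534, 0.077]
tcp_rot: [-3.107, -0.466, 0.001]
wrist_force: [-3.3, -1.4, 0.5]
width: 0.003
```

Request:
play_rows([
  {"translation":[0.002,0,0],"spin":0},
  {"translation":[0.001,0,0],"spin":0},
  {"translation":[0,0,0],"spin":0},
])

```text
time: 8.4
tool_pos: [0.5031, -0.0526, 0.077]
tcp_rot: [-3.107, -0.466, 0.001]
wrist_force: [-1.7, -0.5, -0.6]
width: -0.0
```

Request:
play_rows([
  {"translation":[0.002,0,0],"spin":0},
  {"translation":[0.001,0,0],"spin":0},
  {"translation":[0,0,0],"spin":0},
])

```text
time: 8.7
tool_pos: [0.506, -0.0517, 0.077]
tcp_rot: [-3.107, -0.466, 0.001]
wrist_force: [-3.0, -0.1, -1.6]
width: -0.002
```

Request:
play_rows([
  {"translation":[0.002,0,0],"spin":0},
  {"translation":[0.001,0,0],"spin":0},
  {"translation":[0,0,0],"spin":0},
])

```text
time: 9.0
tool_pos: [0.509, -0.0508, 0.077]
tcp_rot: [-3.107, -0.466, 0.0]
wrist_force: [-3.4, -1.5, -2.7]
width: 0.001
```

Request:
play_rows([
  {"translation":[0.002,0,0],"spin":0},
  {"translation":[0,0,0],"spin":0},
])

```text
time: 9.2
tool_pos: [0.5111, -0.0502, 0.0772]
tcp_rot: [-3.107, -0.466, -0.0]
wrist_force: [-3.8, -0.9, -1.8]
width: -0.004
```

Request:
play_rows([
  {"translation":[0.002,0,0],"spin":0},
  {"translation":[0,0,0],"spin":0},
])

```text
time: 9.4
tool_pos: [0.5132, -0.0496, 0.0773]
tcp_rot: [-3.107, -0.466, -0.001]
wrist_force: [-2.1, -0.4, -2.2]
width: -0.001
```

```bash
python3 st.py -0.045 -0.05 0.078
```

```text
t 9.4 jig tcp [np.float64(-0.0377), np.float64(-0.0494), np.float64(0.0773)] yaw-jig -0.00039564180639656277 spin -0.004533721141091013 F [-2.1 -0.4 -2.2] w -0.0011551546776239403 tilt [ 0.  0. -1.]
tool delta [-0.0073  0.0006 -0.0007]
```

Request:
play_rows([
  {"translation":[0.002,0,0],"spin":0},
  {"translation":[0,0,0],"spin":0},
])

```text
time: 9.6
tool_pos: [0.5144, -0.0492, 0.0773]
tcp_rot: [3.107, 0.467, -0.002]
wrist_force: [-5.5, -1.5, -0.7]
width: -0.001
```

Request:
play_rows([
  {"translation":[0.002,0,0],"spin":0},
  {"translation":[0,0,0],"spin":0},
])

```text
time: 9.8
tool_pos: [0.5143, -0.0493, 0.0774]
tcp_rot: [3.106, 0.467, -0.009]
wrist_force: [-11.7, -3.6, 5.9]
width: 0.001
```

Request:
play_rows([
  {"translation":[0.002,0,0],"spin":0},
  {"translation":[0,0,0],"spin":0},
])

```text
time: 10.0
tool_pos: [0.5142, -0.0492, 0.0773]
tcp_rot: [3.106, 0.468, -0.016]
wrist_force: [-18.0, -6.9, 11.7]
width: -0.002
```

Firm stop at 18 N with no further travel. Hold briefly, then back off and look.

Request:
play_rows([
  {"translation":[0,0,0],"spin":0},
  {"translation":[0,0,0],"spin":0},
  {"translation":[-0.015,0,0],"spin":0},
  {"translation":[-0.025,0,0],"spin":0},
  {"translation":[-0.02,0,-0.02],"spin":0},
])

```text
time: 10.5
tool_pos: [0.4598, -0.0654, 0.096]
tcp_rot: [-3.106, -0.466, 0.002]
wrist_force: [-0.5, 0.1, 0.8]
width: 0.002
```

Request:
play_rows([
  {"translation":[0,0,-0.045],"spin":0},
  {"translation":[0,0,-0.045],"spin":0},
  {"translation":[0,0,-0.03],"spin":0},
  {"translation":[-0.03,0,0],"spin":0},
  {"translation":[0,0,0],"spin":0},
])

```text
time: 11.0
tool_pos: [0.433, -0.075, 0.2198]
tcp_rot: [3.105, 0.465, 0.009]
wrist_force: [-0.2, 0.7, -0.5]
width: -0.0
```

```bash
python3 st.py; python3 - <<'E'
from h import *
a=bot.read_camera('scene')[170:270,280:405]; b=bot.read_camera('side')[175:275,260:385]
cv2.imwrite('pics/f1.png',np.vstack([cv2.resize(i,(500,400),interpolation=2)[:300 if 0 else 400] for i in (a,b)])[:, :] if 0 else np.hstack([cv2.resize(i,(400,320),interpolation=2) for i in (a,b)]))
E
```

```text
t 11.0 jig tcp [np.float64(-0.1219), np.float64(-0.0501), np.float64(0.2198)] yaw-jig -0.0010591863071261476 spin -0.01213738102327513 F [-0.2  0.7 -0.5] w -0.0004154099647891309 tilt [ 0.006 -0.001 -1.   ]
```

View pics/f1.png

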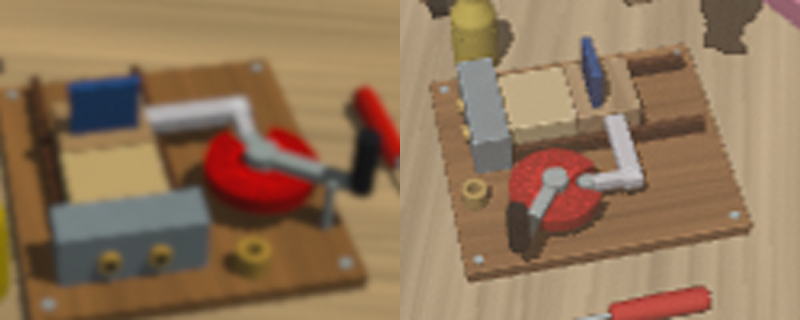

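The nose is in the dip at about (590,180). The blank is tight between the slide and the end stop, the bystanders are in place, and the hand is clear.

```bash
python3 -c "
from workcell import bot
print(bot.finish_job())"
```

```text
the job is handed in; nothing more can be done
None
```

The job is done and handed in at about 11 s of the 48 s allowed; `finish_job` gives no verdict.

- **Cam:** I pushed the knob clockwise with the shut fingertips until the lever met its stop pin. The force rose to about 12 N with no further travel. A wrist picture then showed the dip facing the nose, with the slide still back.
- **Slide:** I pushed the blue plate forward at roughly 3–4 N until it stopped firmly, at about 20 N. I held it there for about 0.2 s, then backed off and raised the hand clear.
- **Last check:** the scene and side pictures show the nose in the dip and the blank flat and tight against the end stop. The bush, glue and screwdriver looked undisturbed. The flask, mallet, tape and offcut were outside those last crops, but the hand kept well away from them.
- **Disagreement:** the knob was about 6 mm further back than my first fit (cam angle about 1.1 instead of 1.05). The slide also came to its stop 2–3 mm beyond the travel I had estimated from the pictures, which is within measuring error.

I did not measure the blank's gap to the stop or the final slide value. Both rest on the firm stop I felt and the pictures.

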